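# Tip the muddler out of the tall holder

### The job

The wooden muddler has slipped to the bottom of the tall narrow steel holder, too deep to grip. Tip that holder over towards the wooden tray beside it until the muddler slides out, and leave the muddler lying flat in the tray. Leave the wide, short holder with the wooden spoons standing upright.

Things in the scene. Friction and masses are not known exactly. Their poses are not given: they have to be found in the camera images.
- tall_holder (a joint): tip angle of the tall narrow holder, rad: 0 upright, 1.57 level, stop at 2.3 (mouth 42 degrees below level, over the tray; there the muddler slides out by itself). Tips only towards the tray; the stiff hinge (0.15 N m) stays where left. A round bright steel tube, 58 mm outside, wall 4 mm, open on top; upright it reaches from 70 mm below to 100 mm above its hinge.
- tall_holder_pivot (a point): hinge of the tall holder, a fixed point on the tube's centre line 140 mm above the worktop. z up, hinge line along y; the mouth swings from straight up towards -x of this frame. Two dark steel cheeks carry the tube: outer faces 40 mm either side of the centre line, 30 mm wide along x, up to 12 mm above this point. Above them the tube's back (+x) is free to push on.
- muddler_center (a point): centre of the loose muddler: dark wood, 90 mm long, square shank 20 mm with a flat round foot of 26 mm and a domed head of 26 mm; z along its length, towards the head. At the start it stands on the floor of the tall holder (5 mm thick), its head 75 mm below the rim.
- tray: open wooden tray on the worktop on the side to which the tall holder tips, 190 mm (its x) by 130 mm (its y), walls 6 mm thick and 36 mm high; origin at the centre of its underside. Fixed.
- squat_holder_mouth (a point): centre of the mouth of the other, wide short holder: 80 mm across, its mouth 150 mm above the worktop, with two wooden spoons standing in it that reach 250 mm above the worktop; in a tipping stand of the same make. To be left upright.

How it is judged (in metres and radians):
On the way:
1. the tall holder is tipped past level (value of joint tall_holder above 1.7 rad), for 0.1 s.
At the end, for the whole second after the job is handed in: The muddler lies in the tray: its centre inside the tray's walls and less than 35 mm above the tray's underside, its length within about 24 degrees of level. The wide short holder's mouth is within 20 mm of where it was (x of muddler_center in the frame of tray between -0.09 and 0.09 m and y of muddler_center in the frame of tray between -0.06 and 0.06 m and z of muddler_center in the frame of tray below 0.035 m and angle between muddler_center's own z axis and vertical between 1.15 and 2 rad and distance of squat_holder_mouth from where it was at the start of the episode below 0.02 m); the robot touches nothing.
It fails at once if the wide short holder is tipped (distance of squat_holder_mouth from where it was at the start of the episode above 0.03 m).
It also fails if it takes over 37 s, if anything falls off the work surface, if the arm or the gripper's body presses on something with over 40 N, if the wrist force passes 120 N, or if a joint passes its speed limit or range.

### The arm

A 7-joint arm with a two-finger parallel gripper is mounted at the origin on a cart in front of the work surface, level with it; the furniture and walls round the work are solid. World frame = base frame: x ahead of the robot, y to its left, z up, the work surface at z = 0. Lengths are in mm, angles in rad, forces in N, time in s.
With the tool pointing down it reaches from about 400 to 900 mm from the base axis. Payload 5.6 kg.
Tool frame: the origin (TCP) lies midway between the tips of the shut fingers; the grasp point (between the pads) lies 19 mm behind it; z points along the fingers, y is the line along which they close (so a half turn about z gives the same grasp; the last joint's range is limited). The gripper opens to 92 mm and grips with 3 to 60 N. Pads are 20 mm wide; open, the fingers measure 128 mm over their backs; the gripper's body (75 mm by 189 mm) begins 69 mm behind the grasp point.
Start: joints at [1.249, 0.468, -0.012, 1.603, 0.006, 1.071, -0.056], TCP at [178.839, -624.92, 214.592] pointing down, gripper open.
Joint ranges: [-2.53, 2.53], [-0.31, 2.02], [-1.57, 1.55], [0.28, 2.44], [-1.29, 4.43], [0.15, 1.84], [-2.92, 2.92]. Speed limits (rad/s): [2.57, 2.57, 3.14, 3.14, 3.14, 3.14, 3.14].

### API

Orientations are given as a rotation vector (axis times angle).
In Python, from cell import robot, grip, kin, viewer gives the robot as it stands. Calls block until the motion is done:
- robot.movep(position, orientation): joint-space move of the TCP to a pose.
- robot.servo_line(position, feed=150, rotation=None): straight line of the TCP; rotation=None keeps the orientation; feed is the mean speed in mm/s.
- robot.goto_joints(angles): joint-space move.
- grip(opening, newtons=None): opening from 0.0 (shut) to 1.0 (fully open); newtons is the grip in N (None keeps the last); returns when the fingers have stopped.
- robot.hold(seconds).
- kin.ik(position, orientation): joint angles nearest the present ones, or None.
- robot.observe(): the state.
- viewer.read_camera(name): name is "scene" or "top" or "wrist"; returns the picture (420x560x3 uint8, red, green, blue); there is no depth.
- viewer.camera_info(name): a dict with "camera_matrix" (3x3 intrinsics, pixels), "R" (3x3) and "t" (3): a world point X has camera coordinates R X + t. Camera axes: x right, y down, z forward; pixel columns grow to the right and rows downward; lengths in mm; the calibration is good to about 2 mm. A picture is of the moment at which its call begins: read the wrist's pose just before it. camera_info takes no time and is no camera call; for the wrist camera it gives the pose at the moment of the call.
A pose or a line that the arm cannot do raises robot.IKError and nothing moves.
- robot.job_done(): hands the job in; it is judged then, once.
Trained networks look in the newest picture that a camera, given by its name, has taken for a name from the list of things; names that differ only in an ending like _2 or _b are one class to them, and where a whole thing is asked for, a point or a joint stands for the part that bears it (a point fixed in the world has none). Each returns a list of dicts, best first, with "confidence" (0 to 1); they miss things now and then, are a little off and sometimes report something else, mostly with a low value. They report only what shows in the picture. A call takes as long as a camera call.
- viewer.silhouettes(name, camera): "mask" (420x560 bool, what is visible of it).
- viewer.pinpoint(name, camera): "at" ([x, y, z] in mm, in the coordinates of the camera as it stood for that picture, good to about 4 mm: a listed point, or the origin of a listed thing).
The state is a dict: "t": time; "joints": joint angles; "joint_velocities": joint speeds; "joint_torque": joint torques, N m; "tcp_pos": TCP position; "tcp_rot": TCP orientation; "contact_force": force on the tool from outside, world axes, zero at the start; "wrist_torque": the same for the moment, N m; "grip_width": opening from 0.0 (shut) to 1.0 (fully open); "grip_force": force on a finger pad.
Only numpy, scipy, OpenCV 4.12 (cv2) and the standard library are available. Lean on these libraries where they do the work, as an engineer would, in place of code of your own. Each camera call takes 0.05 s, during which the arm holds its last target. There are 200 camera calls.

## Working session

There is one attempt and no reset: what is moved stays moved. The work goes in short steps, each a Python script; the robot and the scene stay as the last script left them, time stands still between calls to the robot, and variables do not carry over. Pictures are saved under pics/ and viewed, at most 10 in all, crops included, and the job is handed in when it is done.

```bash
mkdir -p pics; cat > h.py <<'E'
import numpy as np, cv2
from cell import robot, grip, kin, viewer
def look(cam, fn=None, names=()):
    I=viewer.camera_info(cam); R=np.array(I["R"]);t=np.array(I["t"]);K=np.array(I["camera_matrix"])
    im=viewer.read_camera(cam)
    if fn: cv2.imwrite("pics/"+fn,np.ascontiguousarray(im[:,:,::-1]))
    for n in names:
        for d in viewer.pinpoint(n,cam)[:3]:
            c=np.array(d["at"]); p=K@c
            print(cam,n,round(d["confidence"],2),(R.T@(c-t)).round(1),"px",(p[:2]/p[2]).round(0))
    return im
E
python3 - <<'E'
from h import *
N=["tall_holder_pivot","tray","squat_holder_mouth","muddler_center"]
a=look("scene","s1.png",N); b=look("top","t1.png",N)
s=robot.observe();print(s["t"],s["tcp_pos"],s["tcp_rot"])
for c in("scene","top"):
  I=viewer.camera_info(c);R=np.array(I["R"]);print(c,-R.T@np.array(I["t"]),R[2])
E
```

```text
scene tall_holder_pivot 0.97 [ 477.  -259.2  146.8] px [332. 148.]
scene tray 0.91 [ 461.9 -136.9   -1.8] px [311. 228.]
scene squat_holder_mouth 0.85 [546.3  71.2 150.9] px [225. 219.]
top tall_holder_pivot 0.67 [ 475.5 -264.3  143. ] px [376. 207.]
top tray 0.75 [ 462.9 -140.     1.8] px [310. 217.]
top squat_holder_mouth 0.88 [540.8  67.4 151.4] px [215. 178.]
top muddler_center 0.18 [542.2  66.7 149.6] px [216. 178.]
0.5 [ 178.80804191 -624.88677657  214.55427953] [-3.11108496e+00 -4.36336318e-01  1.18161882e-04]
scene [173.40296555 514.19071058 664.42836068] [ 0.39030939 -0.65915509 -0.64278545]
top [417.90979371 -48.27866288 995.918336  ] [ 0.07939329 -0.00671741 -0.99682074]
```

```bash
ls
```

```text
h.py
pics
```

View pics/s1.png

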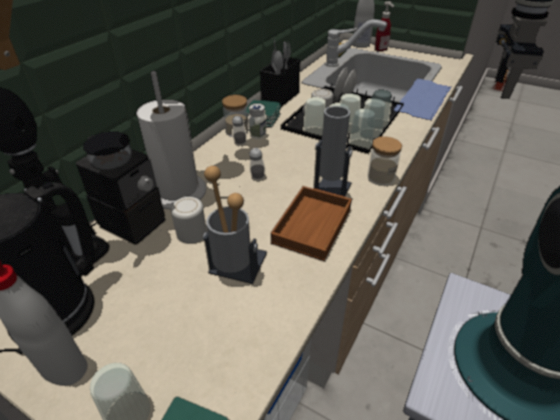

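View pics/t1.png

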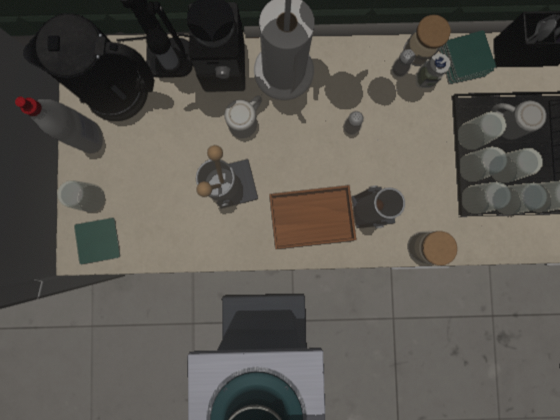

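The scene view shows the tall tube at (335,130), the tray at (312,220) and the squat holder with spoons at (228,235). In the top view they are at about (388,203), (312,217) and (218,182), with a cork jar at (437,248) behind and to the side. The networks agree with both pictures. Next I measure the tip direction and check the arc for reachability.

```bash
cat >> h.py <<'E'
from scipy.spatial.transform import Rotation as Ro
def ray(cam,px,z):
    I=viewer.camera_info(cam); R=np.array(I["R"]);t=np.array(I["t"]);K=np.array(I["camera_matrix"])
    o=-R.T@t; px=np.atleast_2d(px); d=(R.T@np.linalg.inv(K)@np.c_[px,np.ones(len(px))].T).T
    return o+d*((z-o[2])/d[:,2])[:,None]
def box(cam,name,z):
    m=viewer.silhouettes(name,cam)[0]["mask"].astype(np.uint8)
    c=max(cv2.findContours(m,0,1)[0],key=cv2.contourArea)[:,0]
    return cv2.minAreaRect(ray(cam,c,z)[:,:2].astype(np.float32)), m
E
python3 - <<'E'
from h import *
for c in("top","scene"):
    viewer.read_camera(c); r,m=box(c,"tray",30); print(c,r)
print("mouth",ray("top",[388,203],240).round(1))
im=viewer.read_camera("top")
cv2.imwrite("pics/crop.png",cv2.resize(np.ascontiguousarray(im[170:270,340:460,::-1]),None,fx=6,fy=6,interpolation=cv2.INTER_CUBIC))
E
```

```text
top ((465.848388671875, -141.08340454101562), (132.43963623046875, 191.25103759765625), 4.930043697357178)
scene ((460.4673767089844, -132.94424438476562), (141.2111053466797, 224.89990234375), 5.362330436706543)
mouth [[ 475.  -261.2  240. ]]
```

View pics/crop.png

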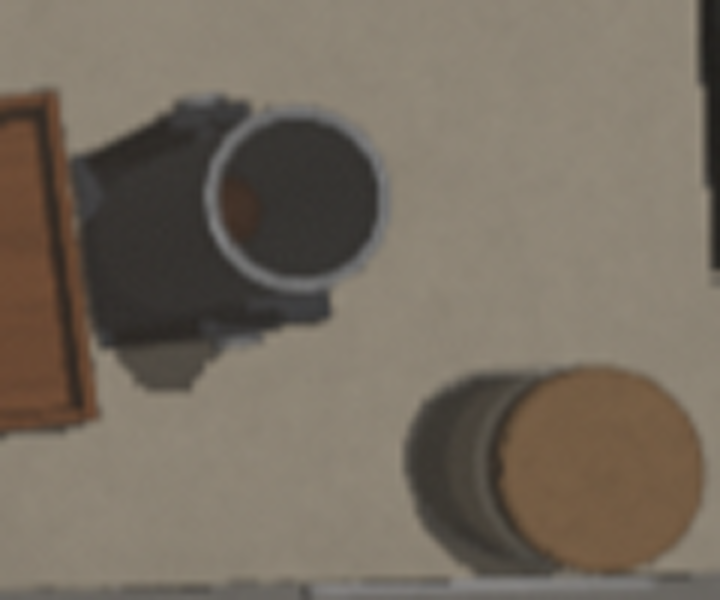

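The crop shows the tube mouth centred at crop (296,200), which is top pixel (389,203), with the muddler visible down inside. The stand's edge is parallel to the tray edge. I take the tip direction as (-0.086, 0.996) and the pivot as (475.5, -262, 140), which matches the given height and a clean 5° yaw. Next I approach from behind the tube.

```bash
cat >> h.py <<'E'
u=np.array([-.088,.996,0]); u/=np.linalg.norm(u); Z=np.array([0,0,1.])
P=np.array([475.5,-262,140.]); L=72
hh=np.cross(u,Z)
def rot(s): y=s*hh; z=-Z; return Ro.from_matrix(np.c_[np.cross(y,z),y,z]).as_rotvec()
def tcp(th,gap=0):
    a=np.sin(th)*u+np.cos(th)*Z; n=-np.cos(th)*u+np.sin(th)*Z
    return P+L*a+(29+gap)*n+10*np.clip(-2*np.cos(th),-1,1)*u
E
python3 - <<'E'
from h import *
s=robot.observe()
for sg in(1,-1):
    print(sg,[None if (q:=kin.ik(p,rot(sg))) is None else np.round(q,2) for p in (tcp(0,30)+[0,0,110],tcp(0,30),tcp(1.2),tcp(2.3))])
print(hh,tcp(0),tcp(2.3))
E
```

```text
1 [array([ 0.89,  0.31, -0.44,  1.62,  0.14,  1.25,  0.52]), array([ 0.88,  0.4 , -0.43,  1.75,  0.19,  1.03,  0.47]), array([ 0.81,  0.33, -0.54,  1.92,  0.2 ,  0.95,  0.26]), array([ 0.74,  0.42, -0.54,  2.02,  0.3 ,  0.78,  0.12])]
-1 [array([ 0.46,  0.26,  0.1 ,  1.65, -0.03,  1.23, -2.48]), array([ 0.42,  0.36,  0.16,  1.78, -0.06,  1.01, -2.45]), array([ 0.34,  0.27,  0.03,  1.95, -0.01,  0.92, -2.69]), array([ 0.25,  0.36,  0.06,  2.05, -0.03,  0.74, -2.72])]
[ 0.99611954  0.08801056 -0.        ] [ 478.93241191 -300.84866212  212.        ] [ 468.1939986  -179.30934775  113.65357762]
```

```bash
python3 - <<'E'
from h import *
s=robot.observe(); robot.servo_line(np.array(s["tcp_pos"])+[0,0,120],feed=150)
grip(0.0,20)
robot.movep(tcp(0,30)+[0,0,110],rot(1))
robot.servo_line(tcp(0,30),feed=100)
s=robot.observe();print(s["t"],np.round(s["tcp_pos"],1),np.round(s["contact_force"],1))
look("top","t2.png",["tall_holder_pivot"])
look("scene","s2.png")
E
cd pics; python3 -c "
import cv2,numpy as np
a=cv2.imread('t2.png')[150:280,280:460];b=cv2.imread('s2.png')[60:260,240:420]
cv2.imwrite('c2.png',np.hstack([cv2.resize(a,None,fx=2.2,fy=2.2),cv2.resize(b[:130],None,fx=2.2,fy=2.2)]))"
```

```text
5.8583 [ 482.  -331.   212.7] [-1.2  0.4  0.2]
top tall_holder_pivot 0.93 [ 475.6 -264.8  139.1] px [376. 207.]
```

View pics/c2.png

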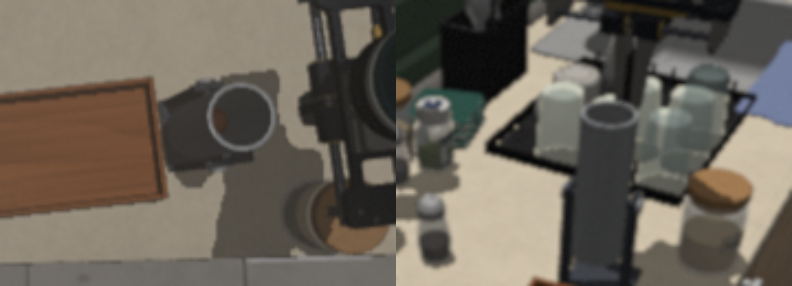

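The gripper is behind the tube: its shut fingers show at crop (625,60), clear of the tube, and the body is above the jar. Next I push along the arc.

```bash
python3 - <<'E'
from h import *
f=lambda: np.array(robot.observe()["contact_force"])
f0=f(); robot.servo_line(tcp(0,5),feed=60)
for th in list(np.arange(.15,2.11,.15))+[2.15,2.2,2.25,2.28]:
    robot.servo_line(tcp(th),feed=70 if th<1.5 else 45)
    d=f()-f0; print(round(th,2),d.round(1))
    if np.linalg.norm(d)>25: break
robot.hold(.5)
s=robot.observe();print(s["t"],np.round(s["tcp_pos"],1),f()-f0)
look("scene","s3.png",["muddler_center"]); look("top","t3.png",["muddler_center","squat_holder_mouth"])
E
cd pics; python3 -c "
import cv2,numpy as np
a=cv2.imread('t3.png')[150:280,240:420];b=cv2.imread('s3.png')[120:250,240:420]
cv2.imwrite('c3.png',np.hstack([cv2.resize(a,None,fx=2.2,fy=2.2),cv2.resize(b,None,fx=2.2,fy=2.2)]))"
```

```text
0.15 [-0.8  1.  -0.1]
0.3 [-0.6  1.5 -0.6]
0.45 [-0.4  1.6  0.1]
0.6 [0.2 1.  0.1]
0.75 [-0.   1.1 -0.1]
0.9 [-0.9  0.9 -0.8]
1.05 [ 0.3  1.4 -0.7]
1.2 [-0.   2.1  0.3]
1.35 [-0.5  1.1  1.1]
1.5 [-0.3  0.7 -0.5]
1.65 [-0.4  1.6  0.1]
1.8 [0.2 1.8 1. ]
1.95 [-0.7  2.  -0.2]
2.1 [-0.1  0.3  0.2]
2.15 [ 0.4  1.8 -0.5]
2.2 [-0.2  1.3  0.6]
2.25 [ 0.2  0.6 -0.6]
2.28 [-0.4  2.5 -0. ]
13.1 [ 468.1 -178.8  115.1] [-0.48214318  1.63240404  0.49349629]
scene muddler_center 0.78 [ 462.3 -155.2   20. ] px [315. 216.]
top muddler_center 0.67 [ 465.8 -146.8   17.7] px [314. 216.]
top squat_holder_mouth 0.78 [542.8  68.1 152. ] px [215. 177.]
```

View pics/c3.png

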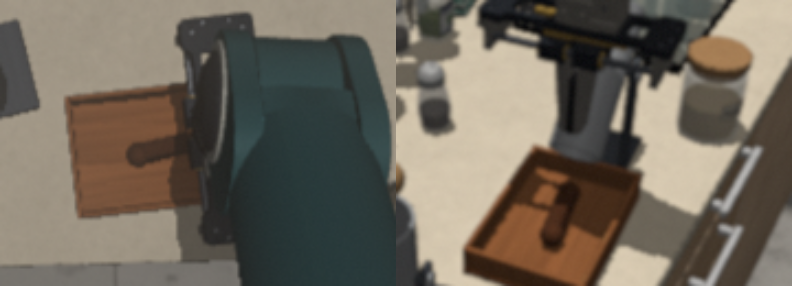

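The muddler lies in the tray: top crop (130..190,150), scene crop (560,215), measured z ≈ 19 mm. I retreat straight up and check.

```bash
python3 - <<'E'
from h import *
robot.servo_line(tcp(2.28)+[0,0,60],feed=80)
robot.servo_line(tcp(2.28)+[0,0,200]-150*u,feed=120)
robot.hold(.3)
s=robot.observe();print(s["t"],np.round(s["tcp_pos"],1),s["contact_force"])
look("scene","s4.png",["muddler_center"]); look("top","t4.png",["muddler_center","squat_holder_mouth"])
E
cd pics; python3 -c "
import cv2,numpy as np
a=cv2.imread('t4.png')[150:280,240:420];b=cv2.imread('s4.png')[120:250,240:420]
cv2.imwrite('c4.png',np.hstack([cv2.resize(a,None,fx=2.2,fy=2.2),cv2.resize(b,None,fx=2.2,fy=2.2)]))"
```

```text
16.4083 [ 481.4 -328.1  315. ] [-0.6451553  -0.33506603 -0.57836013]
scene muddler_center 0.67 [ 463.1 -150.4   20.8] px [314. 217.]
top muddler_center 0.82 [ 461.1 -149.2   16.6] px [315. 218.]
top squat_holder_mouth 0.63 [543.   66.2 148.5] px [216. 178.]
```

View pics/c4.png

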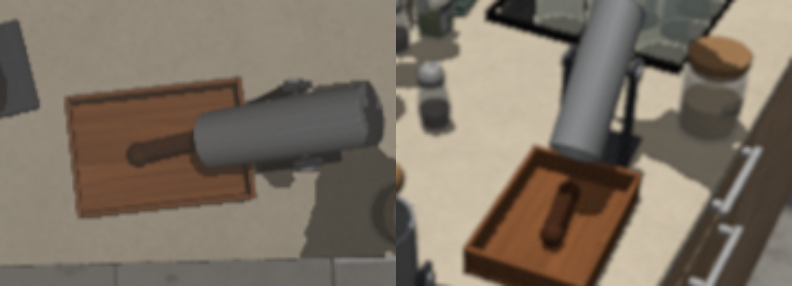

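The tube stays tipped with its mouth well below level, at top crop (205,140). The muddler lies flat in the tray at z ≈ 19 mm, and the squat holder has not moved. I hand in.

```bash
python3 -c "
from cell import robot
print(robot.job_done())"
```

```text
the job is handed in; nothing more can be done
None
```

I handed the job in at about 16.4 s with the tall holder tipped well past level, the muddler lying flat in the tray, the squat holder still upright and the robot clear; the hand-in call returned no verdict.

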